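Refit a computer's dust-filter panel

TASK

Take the dust-filter panel with the blue pull tab out of the stand and fit it into the front of the opened computer: tilt its foot into the channel at the bottom of the opening, then swing it upright under the two green tabs so that it rests back against its stops, and let go. Leave the panel with the orange pull tab in the stand.

Things in the scene. Friction and masses are not known exactly. Their poses are not given: they have to be found in the camera images.
- panel: Black filter panel with grey mesh bars, the one to fit: a slab 6 mm thick (x), 110 wide (y), 80 high (z); on the middle of its top edge a blue pull tab 12 mm thick (x), 44 wide (y), 32 high (80 to 112 mm above the foot). Front and back alike: fits either way round. About 0.12 kg (varies). Origin: centre of its foot (underside). Starts upright in a stand slot, foot 6 mm above the table.
- panel_top (a point): The centre of the top edge of the blue-tabbed panel's slab, 80 mm above its foot (under the tab).
- old_panel: A worn panel of the same shape and size with an orange pull tab, in the other slot of the stand, where it stays. Origin: centre of its foot.
- stand: Fixed grey plastic stand, 160 mm (x) by 132 (y), 26 high, with two slots at x = -45 and +45 mm, each 8.8 mm wide, 118 long, 20 deep, floor 6 mm above the table. Either panel may be in either slot. Origin: centre of its underside, on the table.
- computer: Fixed, opened desktop computer lying flat, 322 mm deep (x), 300 wide (y), 98 high, top cover off; its front faces its own -x (towards the robot), z up. In the front is an opening 136 mm wide (y -68 to +68) for the panel. Origin: on the table under the middle of the channel that runs along the foot of the opening.
- seat (a point): Centre of the channel's floor, 8 mm above the table; computer's axes. The channel is 14 mm wide (x -7 to +7) and 120 long (y); front lip 10 mm above its floor and 4 thick, rear sill 8 mm above its floor. The lip is higher than the gap under the green tabs, so the panel cannot go straight down: it enters with its top leaning 15 to 25 degrees to -x.
- stops (a point): Midway between the two steel stop posts, level with a fitted panel's top edge, in the plane of the posts' front faces (x = +10 mm from the channel's middle; posts at |y| 44 to 66 mm). A fitted panel leans back on them by 2 to 8 degrees. Between the posts the space is free to 75 mm behind this point, and above, for a finger holding the pull tab.
- tabs (a point): Midway between the two green tabs that overhang a fitted panel's upper corners: level with their underside, 86 mm above the channel floor (6 mm above a fitted panel), and with their front edges (x = -14 mm from the channel's middle). They are 4 mm thick, at |y| 43 to 68 mm, and reach back past the stops; between them it is open.

How it is judged:
By the outcome, as a careful person would: the job done as asked, in the order asked, and still so for the second after the job is handed in, with the robot touching nothing.
It also fails if it takes over 48 s, if anything falls off the work surface, if the arm or the gripper's body presses on something with over 40 N, if the wrist force passes 120 N, or if a joint passes its speed limit or range.

ROBOT

A 6-joint arm with a two-finger parallel gripper is mounted at the origin on the work surface. World frame = base frame: x ahead of the robot, y to its left, z up, the work surface at z = 0. Lengths are in m, angles in degrees, forces in N, time in s.
With the tool pointing down it reaches from about 0.325 to 0.775 m from the base axis. Payload 5.5 kg.
Tool frame: the origin (TCP) lies at the centre of the arm's flange, where the gripper is bolted on; the fingertips stand 182 mm ahead of it and the grasp point (between the pads) lies 163 mm ahead of it; z points along the fingers, y is the direction in which the jaws open and shut (so a half turn about z gives the same grasp; the last joint's range is limited). The gripper opens to 88 mm and grips with 3 to 60 N. Pads are 20 mm wide; open, the fingers measure 115 mm over their backs; the gripper's body (75 mm by 178 mm) begins 61 mm behind the grasp point.
Start: joints at [73.528, 5.22, 70.514, -0, 104.267, -3.249], TCP at [0.137, 0.584, 0.405] pointing down, gripper open.
Joint ranges: [-164.24, 164.24], [-49.07, 125.15], [9.68, 141.18], [-86.29, 266.29], [3.28, 154.24], [-151.56, 151.56]. Speed limits (degrees/s): [147.25, 147.25, 172.46, 180, 180, 180].

INTERFACE

Orientations are given as [roll, pitch, yaw] about the fixed x, y, z axes, in that order (R = Rz(yaw) Ry(pitch) Rx(roll)).
In Python, from station import r gives the robot as it stands. The module is installed in compiled form; this text tells all that it offers. Calls block until the motion is done:
- r.reach(position, orientation): joint-space move of the TCP to a pose.
- r.servo_line(position, rotation=None, speed=0.15): straight line of the TCP; rotation=None keeps the orientation; speed is the mean speed in m/s.
- r.move_joints(angles): joint-space move.
- r.let_go() and r.grab(squeeze=None): open the fingers fully, or close them until they stop; squeeze is the grip in N (None keeps the last).
- r.wait(seconds).
- r.inverse_kinematics(position, orientation): joint angles nearest the present ones, or None.
- r.sense(): the state.
- r.snapshot(name): name is "scene" or "top"; returns a dict with "frame" (420x560x3 uint8, red, green, blue), "fx", "fy", "cx", "cy" (pixels), "R" (3x3) and "t" (3): a world point X has camera coordinates R X + t. Camera axes: x right, y down, z forward; pixel columns grow to the right and rows downward; lengths in m; the calibration is good to about 2 mm. A picture is of the moment at which its call begins. There is no depth.
A pose or a line that the arm cannot do raises r.IKError and nothing moves.
- r.hand_in(): hands the job in, once; it reports no verdict.
The state is a dict: "clock": time; "joints": joint angles; "joint_vel": joint speeds; "joint_torque": joint torques, N m; "tcp_pos": TCP position; "orientation": TCP orientation; "contact_force": force on the tool from outside, world axes, zero at the start; "torque": the same for the moment, N m; "opening": finger opening in m.
Only numpy, scipy, OpenCV 4.12 (cv2) and the standard library are available. Lean on these libraries where they do the work, as an engineer would, in place of code of your own. Each camera call takes 0.05 s, during which the arm holds its last target.

## Working session

There is one attempt and no reset: what is moved stays moved. The work goes in short steps, each a Python script; the robot and the scene stay as the last script left them, time stands still between calls to the robot, and variables do not carry over. Pictures are saved under pics/ and viewed, and the job is handed in when it is done.

```bash
mkdir -p pics; ls; python3 - <<'E'
from station import r
import cv2,numpy as np,pickle
for n in("scene","top"):
    s=r.snapshot(n); pickle.dump(s,open(f"pics/{n}0.pkl","wb"))
    cv2.imwrite(f"pics/{n}0.png",s["frame"][:,:,::-1])
    print(n,s["fx"],s["fy"],s["cx"],s["cy"],np.round(s["R"],4).tolist(),np.round(s["t"],4), np.round(-np.array(s["R"]).T@s["t"],3))
print(r.sense())
E
```

```text
pics
scene 483.2709115606644 483.2709115606644 289.06406364130703 211.93470686606156 [[0.4324, 0.9017, -0.0021], [0.7175, -0.3455, -0.6048], [-0.546, 0.26, -0.7964]] [-0.1718 -0.3143  1.2845] [ 1.001 -0.288  0.833]
top 471.1590695861503 471.1590695861503 274.4935698982933 210.01890075381135 [[-0.0052, -1.0, -0.0001], [-0.9839, 0.0051, -0.1787], [0.1787, -0.0008, -0.9839]] [-0.0476  0.5178  0.8302] [ 0.361 -0.05   0.909]
{'clock': 0.1, 'joints': array([ 7.35281796e+01,  5.25756672e+00,  7.05765026e+01,  7.20929611e-04,
        1.04266925e+02, -3.24724454e+00]), 'joint_vel': array([ 0.09673112, -0.20410079, -0.11516225, -0.09233958,  0.15317972,
        0.04020178]), 'joint_torque': array([ 2.95760103e-03, -4.47861779e+01, -4.07567918e+01,  6.99882349e-02,
        2.85975152e-02, -1.00524687e-04]), 'tcp_pos': array([0.1372584 , 0.58413302, 0.4036175 ]), 'orientation': array([-1.79899207e+02, -6.41868584e-03,  1.66775596e+02]), 'contact_force': array([0.14314511, 0.17208915, 0.46453489]), 'torque': array([ 0.01429576, -0.03937272, -0.06194805]), 'opening': 0.08790774957282368}
```

View pics/scene0.png

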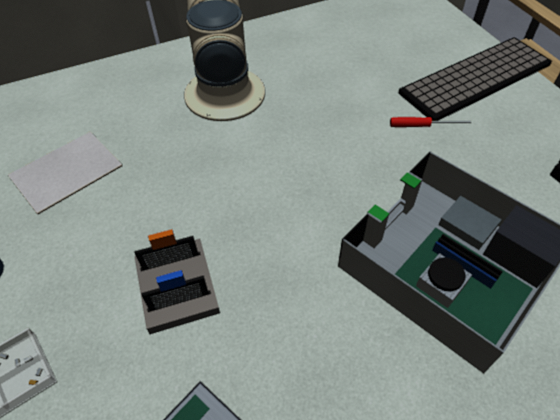

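View pics/top0.png

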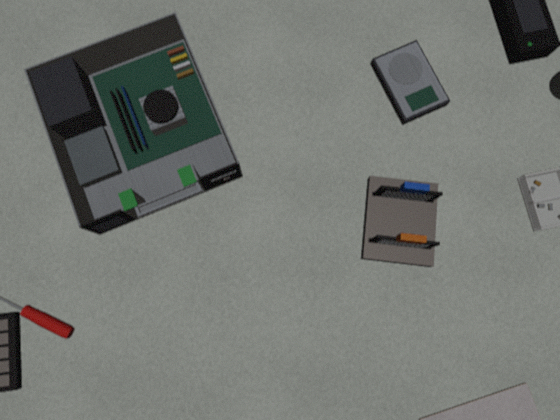

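The scene view shows the stand at about (175,285), with the blue tab (171,280) further from the robot and the orange tab (161,240) nearer. The computer has green tabs at (377,213) and (411,180). In the top view the stand is at (401,220) and the green tabs at (127,199) and (187,175). I'll zoom in.

```bash
cat > h.py <<'E'
import cv2,numpy as np,pickle
def ray(s,u,v):
    R=np.array(s["R"]);c=-R.T@np.array(s["t"])
    d=R.T@np.array([(u-s["cx"])/s["fx"],(v-s["cy"])/s["fy"],1]);return c,d/np.linalg.norm(d)
def onz(s,u,v,z):
    c,d=ray(s,u,v);return c+d*(z-c[2])/d[2]
def tri(s1,p1,s2,p2):
    A=np.zeros((3,3));b=np.zeros(3);rs=[ray(s1,*p1),ray(s2,*p2)]
    for c,d in rs:
        P=np.eye(3)-np.outer(d,d);A+=P;b+=P@c
    X=np.linalg.solve(A,b);return X,max(np.linalg.norm((np.eye(3)-np.outer(d,d))@(X-c)) for c,d in rs)
def proj(s,X):
    p=np.array(s["R"])@np.array(X)+np.array(s["t"]);return np.array([s["fx"]*p[0]/p[2]+s["cx"],s["fy"]*p[1]/p[2]+s["cy"]])
def crop(s,fn,x0,y0,w,h,k):
    cv2.imwrite(fn,cv2.resize(s["frame"][y0:y0+h,x0:x0+w,::-1],None,fx=k,fy=k,interpolation=cv2.INTER_CUBIC))
HS={"blue":((105,120,60),(130,255,255)),"orange":((5,150,80),(18,255,255)),"green":((52,150,80),(70,255,255))}
def blobs(s,name,amin=15):
    h=cv2.cvtColor(s["frame"],cv2.COLOR_RGB2HSV);m=cv2.inRange(h,*map(np.array,HS[name]))
    n,l,st,ce=cv2.connectedComponentsWithStats(m)
    out=[]
    for i in range(1,n):
        if st[i,4]>=amin:
            c=max(cv2.findContours((l==i).astype(np.uint8),cv2.RETR_EXTERNAL,cv2.CHAIN_APPROX_NONE)[0],key=len)
            out.append((ce[i].round(1).tolist(),int(st[i,4]),cv2.boxPoints(cv2.minAreaRect(c)).round(1).tolist()))
    return out
E
python3 - <<'E'
from h import *
for n in("scene","top"):
    s=pickle.load(open(f"pics/{n}0.pkl","rb"))
    for c in HS:
        for b in blobs(s,c): print(n,c,b)
    if n=="top":
        crop(s,"pics/t_stand.png",350,165,105,110,5);crop(s,"pics/t_comp.png",60,140,200,110,4)
    else:
        crop(s,"pics/s_stand.png",125,220,105,115,5);crop(s,"pics/s_comp.png",330,150,120,110,5)
E
```

```text
scene blue ([465.7, 260.7], 123, [[435.70001220703125, 242.5], [436.6000061035156, 241.10000610351562], [495.70001220703125, 278.8999938964844], [494.70001220703125, 280.3999938964844]])
scene blue ([169.1, 276.3], 171, [[155.39999389648438, 276.8999938964844], [181.0, 269.6000061035156], [182.8000030517578, 275.6000061035156], [157.10000610351562, 283.0]])
scene orange ([160.5, 234.8], 129, [[148.0, 235.39999389648438], [171.5, 229.1999969482422], [172.89999389648438, 234.1999969482422], [149.39999389648438, 240.39999389648438]])
scene green ([410.5, 179.8], 138, [[400.79998779296875, 179.3000030517578], [405.1000061035156, 171.8000030517578], [419.70001220703125, 180.10000610351562], [415.3999938964844, 187.60000610351562]])
scene green ([378.4, 212.5], 159, [[368.5, 211.8000030517578], [373.6000061035156, 203.8000030517578], [388.20001220703125, 213.10000610351562], [383.1000061035156, 221.10000610351562]])
top blue ([133.0, 115.5], 106, [[120.5, 86.19999694824219], [122.19999694824219, 85.5], [144.89999389648438, 143.60000610351562], [143.1999969482422, 144.3000030517578]])
top blue ([416.4, 186.2], 179, [[403.3999938964844, 188.60000610351562], [404.20001220703125, 181.39999389648438], [429.29998779296875, 184.10000610351562], [428.5, 191.39999389648438]])
top orange ([413.3, 237.8], 176, [[400.3999938964844, 239.8000030517578], [401.1000061035156, 232.89999389648438], [426.6000061035156, 235.6999969482422], [425.79998779296875, 242.60000610351562]])
```

```bash
python3 - <<'E'
import cv2,numpy as np
a=[cv2.imread(f"pics/{n}.png") for n in("t_stand","s_stand")]
h=max(i.shape[0] for i in a);a=[cv2.copyMakeBorder(i,0,h-i.shape[0],0,0,0) for i in a]
c=cv2.hconcat(a);print(c.shape);cv2.imwrite("pics/st2.png",cv2.resize(c,None,fx=.76,fy=.76))
E
```

```text
(575, 1050, 3)
```

View pics/t_comp.png

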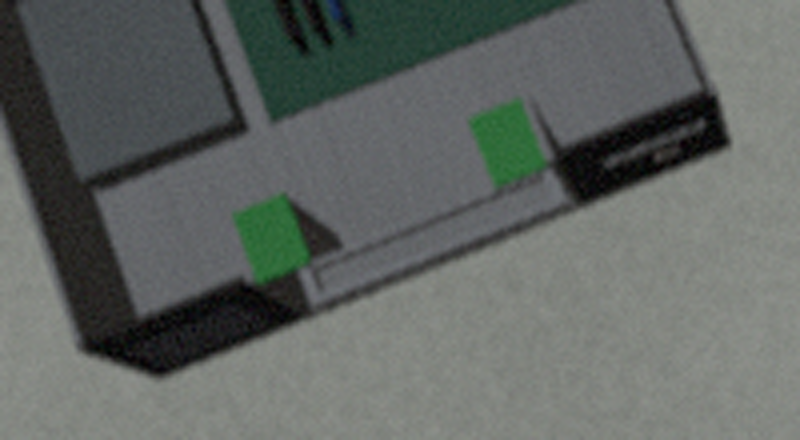

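View pics/s_comp.png

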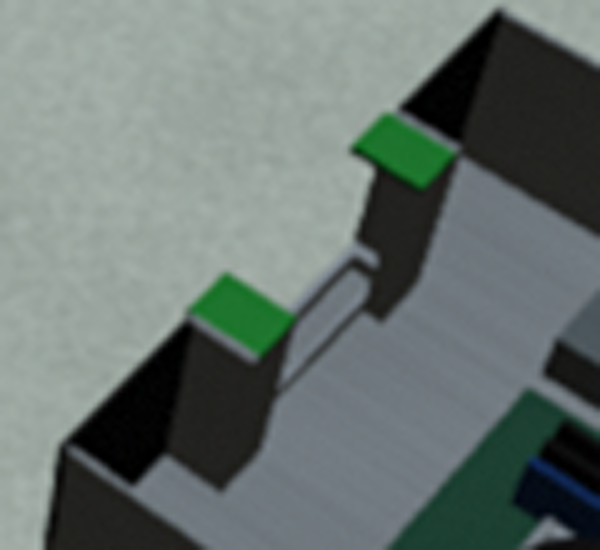

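View pics/t_stand.png

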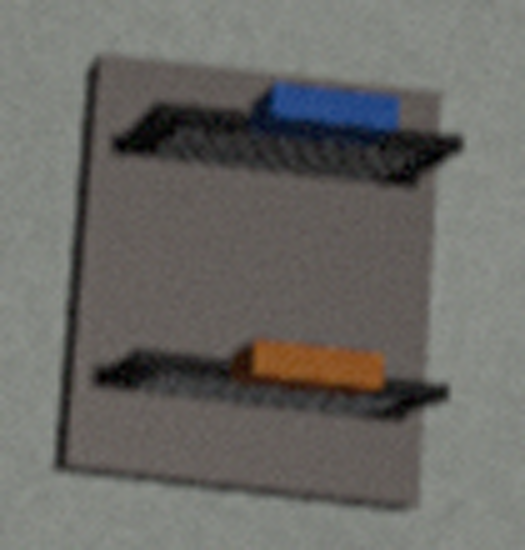

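View pics/s_stand.png

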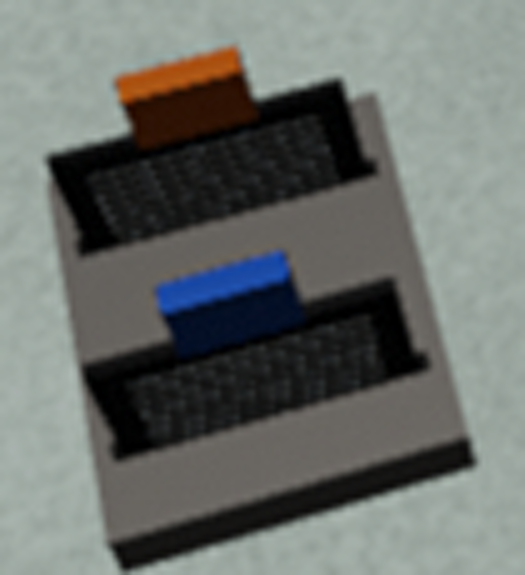

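Both pull tabs and both green tabs are clearly visible in both views. Next I'll segment the top faces by brightness and cast them onto planes of known height.

```bash
cat >> h.py <<'E'
def face(s,lo,hi,roi,k=8):
    x,y,w,h=roi; im=cv2.resize(cv2.GaussianBlur(s["frame"][y:y+h,x:x+w],(0,0),.6),None,fx=k,fy=k,interpolation=cv2.INTER_CUBIC)
    m=cv2.inRange(cv2.cvtColor(im,cv2.COLOR_RGB2HSV),np.array(lo),np.array(hi))
    c=max(cv2.findContours(m,cv2.RETR_EXTERNAL,cv2.CHAIN_APPROX_NONE)[0],key=cv2.contourArea)
    b=cv2.boxPoints(cv2.minAreaRect(c)); M=cv2.moments(c); ce=np.array([M["m10"],M["m01"]])/M["m00"]
    f=lambda p:(np.asarray(p)+.5)/k-.5+np.array([x,y])
    return f(ce),f(b),f(c[:,0,:])
def rect_world(s,f,z):
    """face contour cast on plane z -> centre, size, long-axis yaw"""
    P=np.array([onz(s,u,v,z)[:2] for u,v in f[2]],np.float32)
    (c,wh,a)=cv2.minAreaRect(P*1000); b=cv2.boxPoints((c,wh,a))
    M=cv2.moments((P*1e5).astype(np.int32));cc=np.array([M["m10"],M["m01"]])/M["m00"]/1e5
    e0,e1=b[1]-b[0],b[2]-b[1]; e=e0 if np.linalg.norm(e0)>np.linalg.norm(e1) else e1
    return cc,np.round(sorted(wh),1),np.degrees(np.arctan2(e[1],e[0]))
E
python3 - <<'E'
from h import *
S={n:pickle.load(open(f"pics/{n}0.pkl","rb")) for n in("scene","top")}
for n,roi in(("scene",(145,260,50,40)),("top",(390,170,50,35))):
    for v in(90,110,130,150):
        try:
            f=face(S[n],(100,120,v),(130,255,255),roi); print("blue",n,v,f[0].round(1),*rect_world(S[n],f,.118))
        except Exception as e: print(n,v,e)
for n,roi in(("scene",(140,220,45,35)),("top",(390,222,50,30))):
    for v in(110,130,150):
            f=face(S[n],(3,120,v),(22,255,255),roi); print("orange",n,v,f[0].round(1),*rect_world(S[n],f,.118))
G={}
for n,rois in(("scene",[(390,165,40,32),(358,195,40,35)]),("top",[(110,180,35,40),(172,158,32,35)])):
    for i,roi in enumerate(rois):
        for v in(70,90):
            f=face(S[n],(50,120,v),(75,255,255),roi); G[n,i]=f; print("green",n,i,v,f[0].round(1),*rect_world(S[n],f,.098))
for a,b in((0,0),(0,1),(1,0),(1,1)):
    print(a,b,tri(S["scene"],G["scene",a][0],S["top"],G["top",b][0]))
fb=[face(S["scene"],(100,120,130),(130,255,255),(145,260,50,40))[0],face(S["top"],(100,120,110),(130,255,255),(390,170,50,35))[0]]
print("tri blue",tri(S["scene"],fb[0],S["top"],fb[1]))
# channel/lip, computer corners
E
```

```text
blue scene 90 [169.  276.1] [ 0.54595273 -0.29551786] [12.6 44.3] 83.03182
blue scene 110 [169.  275.9] [ 0.54564177 -0.29553693] [12.1 44.3] 83.03929
blue scene 130 [168.9 275.8] [ 0.54538825 -0.29561805] [11.4 43.9] 82.98109
blue scene 150 [168.9 275.9] [ 0.54558461 -0.29564801] [ 9.4 42.1] 83.37209
blue top 90 [416.5 185.9] [ 0.5454525  -0.29513226] [11.7 43.2] 82.96218
blue top 110 [416.7 185.7] [ 0.54587693 -0.29553845] [10.8 42.1] 82.76422
blue top 130 [415.8 185.8] [ 0.54573752 -0.29390632] [ 7.9 39.3] 82.20174
top 150 max() iterable argument is empty
orange scene 110 [160.2 234.5] [ 0.45684404 -0.28456001] [11.9 43.4] 82.99425
orange scene 130 [160.1 234.4] [ 0.45646605 -0.28457182] [11.2 43.4] 82.96027
orange scene 150 [160.  234.2] [ 0.4559548  -0.28472787] [10.2 43.3] 82.96032
orange top 110 [413.4 237.2] [ 0.45668169 -0.28458968] [11.9 43.4] 83.19916
orange top 130 [413.4 237.2] [ 0.45670919 -0.28460974] [ 9.5 41.7] 83.18329Traceback (most recent call last):
  File "<stdin>", line 10, in <module>
  File "h.py", line 29, in face
    c=max(cv2.findContours(m,cv2.RETR_EXTERNAL,cv2.CHAIN_APPROX_NONE)[0],key=cv2.contourArea)
ValueError: max() iterable argument is empty
```

```bash
python3 - <<'E'
from h import *
S={n:pickle.load(open(f"pics/{n}0.pkl","rb")) for n in("scene","top")}
G={};W={}
for n,rois in(("scene",[(390,165,40,32),(358,195,40,35)]),("top",[(172,158,32,35),(110,180,35,40)])):
    for i,roi in enumerate(rois):
        for v in(60,80,100):
          try:
            f=face(S[n],(45,100,v),(80,255,255),roi); G[n,i]=f; w=rect_world(S[n],f,.098);W[n,i]=w;print("green",n,i,v,f[0].round(1),*w)
          except ValueError: print(n,i,v,"none")
for a,b in((0,0),(0,1),(1,0),(1,1)):
    print(a,b,tri(S["scene"],G["scene",a][0],S["top"],G["top",b][0]))
for a,b in((0,1),(1,0)):
    for n in S:
        if (n,0) in W: 
            d=W[n,1][0]-W[n,0][0];print(n,np.linalg.norm(d),np.degrees(np.arctan2(d[1],d[0])))
E
```

```text
green scene 0 60 [410.4 179.8] [0.530102   0.20682798] [27.3 34.6] 22.562513
green scene 0 80 [410.4 179.5] [0.52941797 0.20724506] [26.6 33.5] 22.562847
green scene 0 100 [410.4 179.2] [0.52868118 0.20775525] [24.7 32.4] 23.745672
green scene 1 60 [378.3 212.6] [0.57251902 0.10473271] [24.9 34.6] 22.846138
green scene 1 80 [378.1 212.4] [0.57209058 0.10459231] [24.8 33.8] 23.007957
green scene 1 100 [377.9 212.3] [0.57155613 0.10433039] [24.7 32.3] 23.334791
green top 0 60 [186.5 175.4] [0.57148946 0.10561191] [23.8 33.2] 22.556503
green top 0 80 [186.5 175.4] [0.57148946 0.10561191] [23.8 33.2] 22.556503
green top 0 100 [186.3 175.1] [0.57202021 0.10586477] [23.7 32.4] 22.578028
green top 1 60 [127.8 199.4] [0.528537   0.20744807] [25.9 34.5] 22.48629
green top 1 80 [127.6 199.2] [0.5288728  0.20787501] [24.8 33.5] 21.491934
green top 1 100 [127.1 199. ] [0.52935675 0.20880219] [23.5 31.9] 21.856163
0 0 (array([0.56940434, 0.12110614, 0.17521713]), np.float64(0.0333702260429608))
0 1 (array([0.52902953, 0.20821697, 0.09816974]), np.float64(0.0005379130661271574))
1 0 (array([0.57171722, 0.10521866, 0.09771627]), np.float64(0.0007347663387130472))
1 1 (array([0.53107233, 0.18918804, 0.02502146]), np.float64(0.042181212377388276))
scene 0.1119596462350481 -67.4834648995694
top 0.11142837448061685 112.51205864832178
scene 0.1119596462350481 -67.4834648995694
top 0.11142837448061685 112.51205864832178
```

Tab spacing is 111.5 mm (expected 111), triangulated height is 98 mm (expected 98), and yaw is about 22.5°. Next I'll check the x reference from the tabs' front edges and project the channel edges for comparison.

```bash
python3 - <<'E'
from h import *
S={n:pickle.load(open(f"pics/{n}0.pkl","rb")) for n in("scene","top")}
a=np.radians(22.5);ex=np.array([np.cos(a),np.sin(a)]);ey=np.array([-ex[1],ex[0]])
o=np.array([.5504,.1563])
for n,rois in(("scene",[(390,165,40,32),(358,195,40,35)]),("top",[(172,158,32,35),(110,180,35,40)])):
    for i,roi in enumerate(rois):
        f=face(S[n],(45,100,70),(80,255,255),roi)
        P=np.array([onz(S[n],u,v,.098)[:2] for u,v in f[2]])-o
        x,y=P@ex*1e3,P@ey*1e3; print(n,i,"x",np.percentile(x,[3,97]).round(1),"y",np.percentile(y,[3,97]).round(1))
c=o-.003*ex
def W(x,y,z): return [*(c+x*ex+y*ey),z]
for n,b,k,fn in(("top",(60,140,200,110),4,"t"),("scene",(330,150,120,110),5,"s")):
    x0,y0,w,h=b;im=cv2.resize(S[n]["frame"][y0:y0+h,x0:x0+w,::-1],None,fx=k,fy=k,interpolation=cv2.INTER_CUBIC)
    for x,y,z,col in[(-.011,-.068,.018,0),(-.011,.068,.018,0),(-.007,-.06,.018,0),(-.007,.06,.018,0),(-.014,-.043,.098,1),(-.014,.043,.098,1),(.007,-.06,.016,1),(.007,.06,.016,1),(.007,0,.016,1),(-.007,0,.018,0),(-.011,0,.018,0)]:
        p=((proj(S[n],W(x,y,z))-[x0,y0]+.5)*k-.5).round().astype(int)
        cv2.circle(im,tuple(map(int,p)),3,[(0,0,255),(0,255,255)][col],-1)
    cv2.imwrite(f"pics/chk_{fn}.png",im)
E
```

```text
scene 0 x [-16.5  17.3] y [41.3 67.7]
scene 1 x [-16.4  17.4] y [-68.4 -43.9]
top 0 x [-16.4  16.6] y [-66.6 -43.1]
top 1 x [-17.1  16.4] y [43.2 68.2]
```

View pics/chk_t.png

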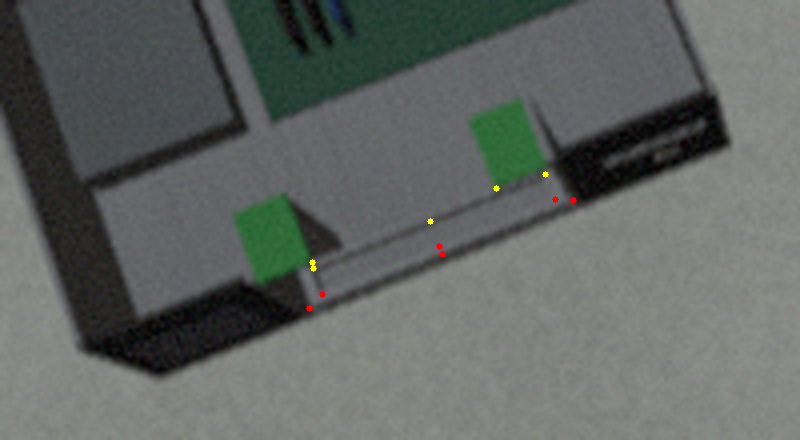

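View pics/chk_s.png

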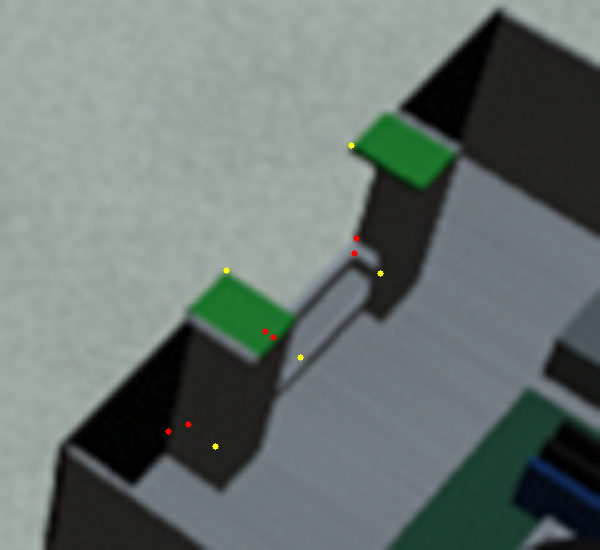

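The estimates agree: the computer channel is at (0.5476, 0.1552) with yaw 22.5°, and the blue panel is at (0.5456, -0.2955) with yaw -7°. The blue and orange tabs are 89.6 mm apart, where 90 is expected. The plan is to grip the tab front-to-back, approach along the panel's own axis at a 20° lean, then swing it upright. I'll check the IK and then grasp.

```bash
cat > m.py <<'E'
from h import *
from scipy.spatial.transform import Rotation as Ro
H=.101
C=np.array([.5476,.1552,.008]);PHI=22.5
def tcp(F,phi,th,h=H):
    Rp=Ro.from_euler("z",phi,degrees=True)*Ro.from_euler("y",-th,degrees=True)
    T=Rp*Ro.from_euler("z",90,degrees=True)*Ro.from_euler("x",180,degrees=True)
    return (np.array(F)+Rp.apply([0,0,h+.163])).tolist(), T.as_euler("xyz",degrees=True).tolist()
def comp(x,z,th,y=0):   # foot pos in computer frame (m above channel floor)
    F=C+Ro.from_euler("z",PHI,degrees=True).apply([x,y,z]); return tcp(F,PHI,th)
def axis(x,z,th,d):
    t=np.radians(th); return comp(x-d*np.sin(t),z+d*np.cos(t),th)
def st(r):
    s=r.sense();print("t%.1f"%s["clock"],"F",s["contact_force"].round(1),"op %.4f"%s["opening"],"tcp",s["tcp_pos"].round(4),s["orientation"].round(2));return s
E
python3 - <<'E'
from m import *
from station import r
P=[.5456,-.2955,.006]
for p in[tcp([P[0],P[1],.12],-7,0),tcp(P,-7,0),axis(.002,.0015,20,.13),axis(.002,.0015,20,0),comp(0,.001,-5)]:
    print(np.round(p[0],3),np.round(p[1],1),np.round(r.inverse_kinematics(*p),1))
st(r)
r.reach(*tcp([P[0],P[1],.10],-7,0)); r.servo_line(tcp(P,-7,0)[0],speed=.12); st(r)
r.grab(25); st(r)
r.servo_line(tcp([P[0],P[1],.07],-7,0)[0],speed=.1); st(r)
for n in("scene","top"):
    s=r.snapshot(n); pickle.dump(s,open(f"pics/{n}1.pkl","wb"))
    crop(s,f"pics/{n}1.png",0,0,560,420,1)
E
```

```text
[ 0.546 -0.296  0.384] [180.   0.  83.] [-31.6   8.2  69.4   0.  102.4 -24.6]
[ 0.546 -0.296  0.27 ] [180.   0.  83.] [-31.6   9.2  79.9   0.   90.9 -24.6]
[0.425 0.104 0.38 ] [160.    0.  112.5] [  7.4 -29.7 104.2   5.1  86.2 -14.6]
[0.466 0.121 0.258] [160.    0.  112.5] [  9.  -21.4 110.6   4.9  71.4 -14.3]
[0.569 0.164 0.272] [-175.     0.   112.5] [13.   7.  82.1 -0.8 95.8 -9.5]
t0.1 F [0.1 0.2 0.5] op 0.0879 tcp [0.1373 0.5841 0.4036] [-1.7990e+02 -1.0000e-02  1.6678e+02]
t4.4 F [ 0.2 -0.5  0.7] op 0.0878 tcp [ 0.5458 -0.2956  0.2711] [1.7991e+02 4.0000e-02 8.3000e+01]
t5.6 F [-0.1 -0.3 -0.3] op 0.0120 tcp [ 0.5456 -0.2955  0.27  ] [180.  -0.  83.]
t6.4 F [ 0.4 -0.3 -0.6] op 0.0120 tcp [ 0.5455 -0.2955  0.3333] [-1.7995e+02 -2.0000e-02  8.3000e+01]
```

View pics/scene1.png

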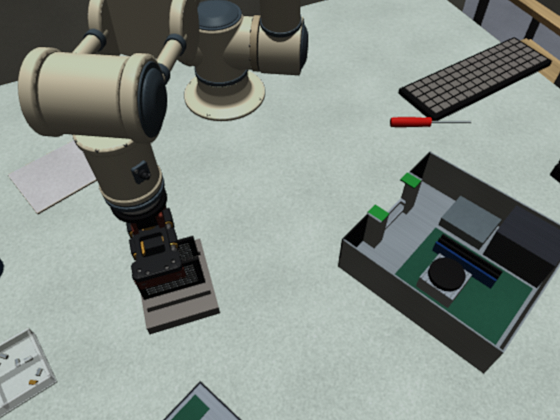

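View pics/top1.png

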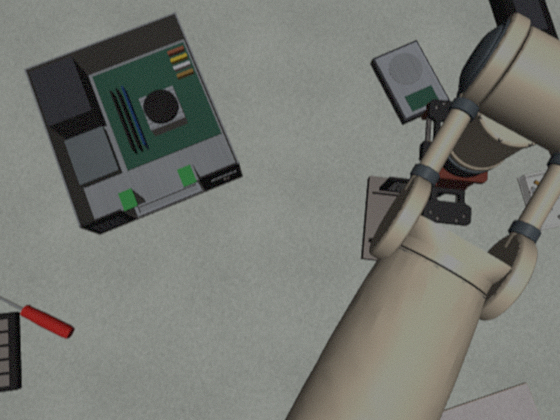

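The panel is held, with the opening at 12.0 mm (the tab's thickness), and the slot around (180,302) in the scene view is empty. Next I'll carry it over to the pose above the channel, leaning 20°.

```bash
python3 - <<'E'
from m import *
from station import r
P=[.5456,-.2955]
r.servo_line(tcp([*P,.17],-7,0)[0],speed=.15); st(r)
r.reach(*axis(.002,.0015,20,.16)); st(r)
r.servo_line(axis(.002,.0015,20,.05)[0],speed=.12); st(r)
for n in("scene","top"):
    s=r.snapshot(n); pickle.dump(s,open(f"pics/{n}2.pkl","wb"))
    crop(s,f"pics/{n}2.png",*((300,80,200,180,4) if n=="scene" else (60,80,200,170,4)))
E
```

```text
t7.3 F [-1.1  0.3 -2.1] op 0.0117 tcp [ 0.5457 -0.2956  0.4327] [-1.7991e+02 -4.0000e-02  8.3000e+01]
t8.8 F [ 0.1 -0.8 -1. ] op 0.0121 tcp [0.4159 0.1    0.4081] [1.6001e+02 2.0000e-02 1.1243e+02]
t9.9 F [ 0.   0.  -1.1] op 0.0115 tcp [0.4504 0.1148 0.3055] [1.5992e+02 2.0000e-02 1.1249e+02]
```

View pics/scene2.png

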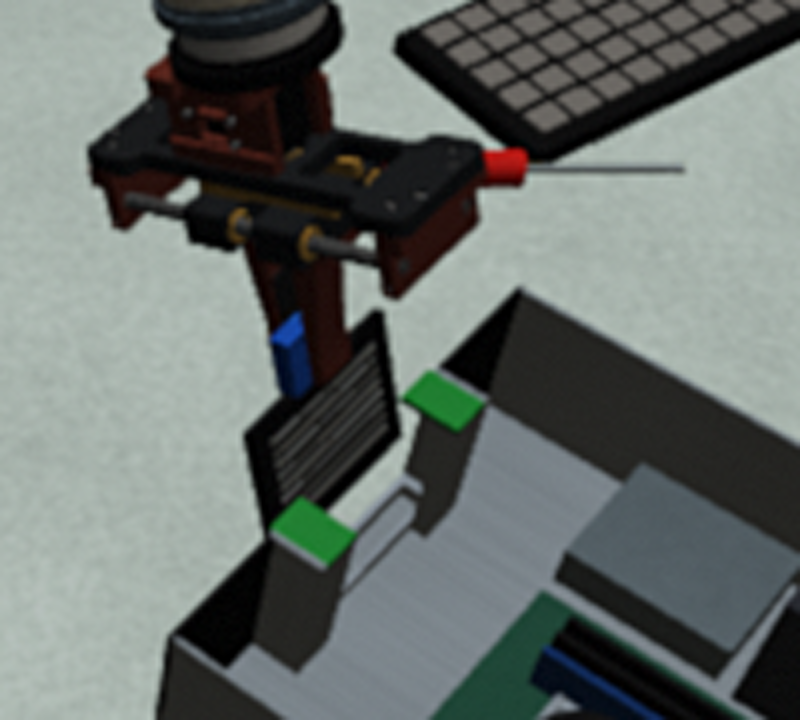

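View pics/top2.png

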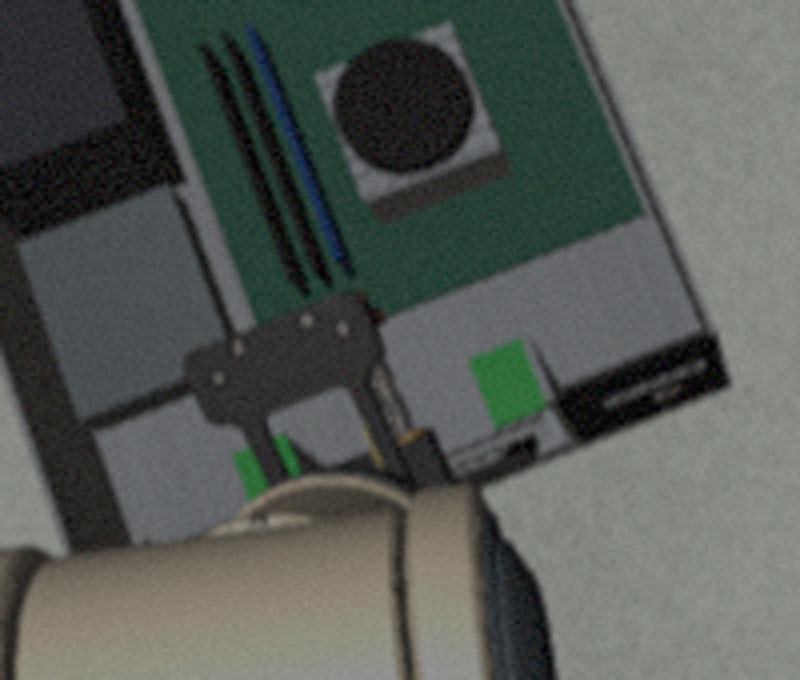

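The panel is leaning correctly in front of the tabs. Its visible top corners are at crop (247,437) and (380,312), which I'll compare with predictions from the arm pose.

```bash
python3 - <<'E'
from m import *
s=pickle.load(open("pics/scene2.pkl","rb"))
t=np.array([.4504,.1148,.3055]);Rp=Ro.from_euler("z",PHI,degrees=True)*Ro.from_euler("y",-20.05,degrees=True)
for q in[(.003,-.055,.08),(.003,.055,.08),(.003,.055,0),(-.006,-.022,.112),(.006,-.022,.112)]:
    X=t+Rp.apply(np.array(q)-[0,0,H+.163]); print(q,((proj(s,X)-[300,80]+.5)*4-.5).round(0))
E
```

```text
(0.003, -0.055, 0.08) [252. 436.]
(0.003, 0.055, 0.08) [385. 309.]
(0.003, 0.055, 0) [403. 435.]
(-0.006, -0.022, 0.112) [267. 338.]
(0.006, -0.022, 0.112) [288. 344.]
```

Predicted and seen corners agree within about 1 px (2 mm), which is inside the channel margin. I'll descend in steps with force checks.

```bash
python3 - <<'E'
from m import *
from station import r
for d in(.02,.012,.008,.005,.0025,.0):
    r.servo_line(axis(.0025,.0015,20,d)[0],speed=.06); r.wait(.15); s=st(r)
    if np.linalg.norm(s["contact_force"]-[0,0,-1.1])>5: print("contact",d);break
for n in("scene","top"):
    s=r.snapshot(n); pickle.dump(s,open(f"pics/{n}3.pkl","wb"))
    crop(s,f"pics/{n}3.png",*((330,120,130,120,5) if n=="scene" else (60,80,200,170,4)))
E
```

```text
t10.8 F [ 0.7  0.2 -1.9] op 0.0119 tcp [0.4602 0.119  0.2769] [1.5995e+02 1.0000e-02 1.1250e+02]
t11.2 F [ 0.3  0.4 -2.2] op 0.0119 tcp [0.4627 0.12   0.2689] [160.   -0.  112.5]
t11.6 F [-0.1 -0.1 -1.9] op 0.0119 tcp [0.464  0.1206 0.2651] [160.   -0.  112.5]
t12.0 F [-0.9  0.2 -1.2] op 0.0119 tcp [0.4649 0.1209 0.2623] [160.    0.  112.5]
t12.4 F [ 0.   0.2 -0.9] op 0.0120 tcp [0.4657 0.1213 0.2599] [160.    0.  112.5]
t12.8 F [ 0.3 -0.1 -1.5] op 0.0119 tcp [0.4665 0.1216 0.2576] [160.    0.  112.5]
```

View pics/scene3.png

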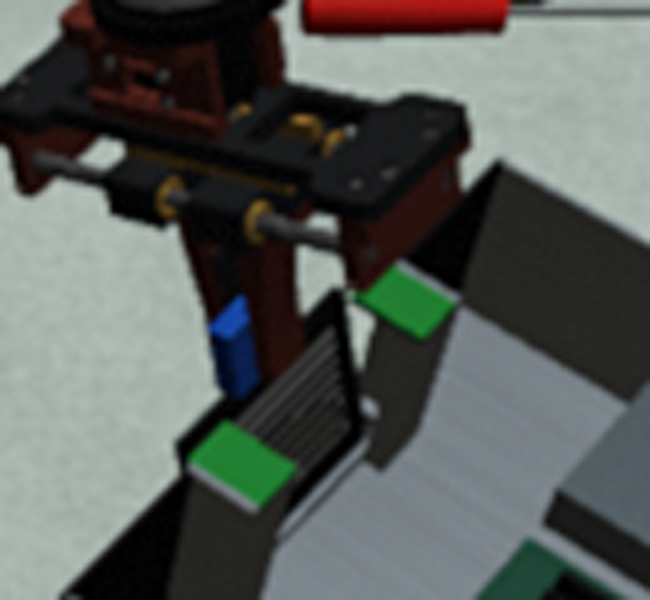

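The foot is behind the lip with no contact force. Next I'll swing it upright in small steps.

```bash
python3 - <<'E'
from m import *
from station import r
for th,x in((16,.002),(12,.0015),(8,.001),(5,.0005),(2,0),(0,0),(-2,0),(-3.5,0)):
    p=comp(x,.0015,th); r.servo_line(p[0],p[1],speed=.05); r.wait(.1); s=st(r)
    if np.linalg.norm(s["contact_force"]-[0,0,-1.1])>8: print("contact",th);break
for n in("scene","top"):
    s=r.snapshot(n); pickle.dump(s,open(f"pics/{n}4.pkl","wb"))
    crop(s,f"pics/{n}4.png",*((330,120,130,120,5) if n=="scene" else (60,80,200,170,4)))
E
```

```text
t13.6 F [-0.7  0.3 -1. ] op 0.0122 tcp [0.482  0.1281 0.263 ] [ 1.6401e+02 -1.0000e-02  1.1250e+02]
t14.2 F [ 0.2 -0.3 -1.4] op 0.0119 tcp [0.4981 0.1347 0.2675] [ 1.680e+02 -1.000e-02  1.125e+02]
t14.8 F [-0.4  0.8 -0.9] op 0.0117 tcp [0.5143 0.1414 0.2707] [172.   -0.  112.5]
t15.3 F [-0.5 -0.2 -1.5] op 0.0119 tcp [0.5266 0.1465 0.2723] [174.99  -0.   112.5 ]
t15.8 F [ 0.4  0.6 -0.8] op 0.0118 tcp [0.5389 0.1516 0.2732] [177.99  -0.   112.5 ]
t16.2 F [ 0.1  0.3 -1.6] op 0.0122 tcp [0.5475 0.1552 0.2734] [179.99  -0.   112.5 ]
t16.7 F [-0.1 -0.  -1.4] op 0.0119 tcp [0.556  0.1587 0.2733] [-178.01    0.    112.5 ]
t17.1 F [-0.3 -0.6 -0.7] op 0.0121 tcp [0.5624 0.1613 0.2729] [-176.51   -0.    112.5 ]
```

View pics/scene4.png

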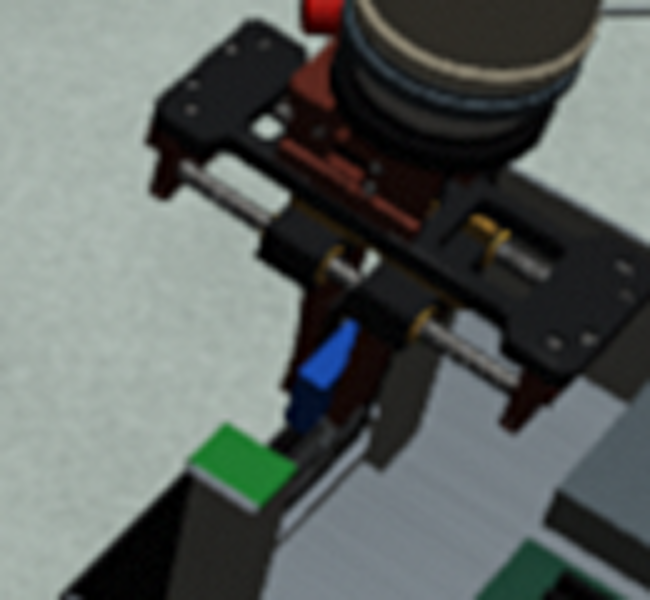

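The panel is upright under the tabs with no contact. Next I'll probe down to the floor, then lean back until the stops touch.

```bash
python3 - <<'E'
from m import *
from station import r
R0=Ro.from_euler("z",-PHI,degrees=True)
def f(): 
    v=np.mean([r.sense()["contact_force"] if not r.wait(.05) else 0 for _ in range(3)],axis=0); return R0.apply(v).round(1)
print("base",f())
z=.0015
for z in(.001,.0005,0,-.0005,-.001,-.0015,-.002):
    p=comp(0,z,-3.5); r.servo_line(p[0],p[1],speed=.05); v=f(); print("z",z,v)
    if v[2]>2: break
z+=.0003
for th in(-4,-4.5,-5,-5.5,-6,-6.5,-7):
    p=comp(0,z,th); r.servo_line(p[0],p[1],speed=.05); v=f(); print("th",th,v)
    if v[0]<-2.5: break
st(r)
E
```

```text
base [ 0.  -0.2 -1.4]
z 0.001 [-0.3  0.2 -0.8]
z 0.0005 [ 0.1 -0.2 -1.2]
z 0 [-0.1  0.  -0. ]
z -0.0005 [-1.1  0.   4.6]
th -4 [-0.8  0.3  4.9]
th -4.5 [-0.  -0.1  5. ]
th -5 [-0.8 -0.1  6.1]
th -5.5 [-4.   0.3  7.6]
t20.5 F [-3.1 -0.6  7.7] op 0.0119 tcp [0.571  0.1649 0.2709] [-174.4    0.   112.5]
```

Floor contact came at z≈0 and stop contact at a lean of about -5.3°, both matching the geometry. Now I'll release, retract along the tool axis, and look.

```bash
python3 - <<'E'
from m import *
from station import r
r.let_go(); r.wait(.3); s=st(r)
a=Ro.from_euler("xyz",s["orientation"],degrees=True).apply([0,0,1])
r.servo_line((s["tcp_pos"]-.14*a).tolist(),speed=.1); st(r)
r.reach(*tcp([.45,-.05,.17],0,0)) if r.inverse_kinematics(*tcp([.45,-.05,.17],0,0)) is not None else print("noik")
r.move_joints([-60,*r.sense()["joints"][1:]]); st(r)
for n in("scene","top"):
    s=r.snapshot(n); pickle.dump(s,open(f"pics/{n}5.pkl","wb"))
    crop(s,f"pics/{n}5.png",*((330,150,120,110,5) if n=="scene" else (60,140,200,110,4)))
    crop(s,f"pics/{n}5f.png",0,0,560,420,1)
E
```

```text
t22.0 F [-0.1 -0.4 -0.4] op 0.0881 tcp [0.571  0.1649 0.2706] [-174.5   -0.   112.5]
t23.6 F [ 0.1 -0.5  0.1] op 0.0877 tcp [0.5834 0.17   0.409 ] [-1.7442e+02 -1.0000e-02  1.1250e+02]
t26.0 F [ 0.6  0.4 -0.1] op 0.0879 tcp [ 0.2563 -0.3738  0.4338] [-1.7999e+02 -5.0000e-02  4.0770e+01]
```

View pics/scene5.png

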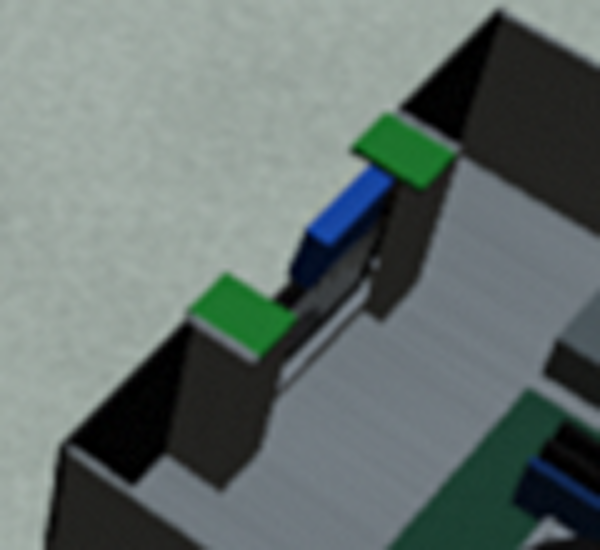

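View pics/top5.png

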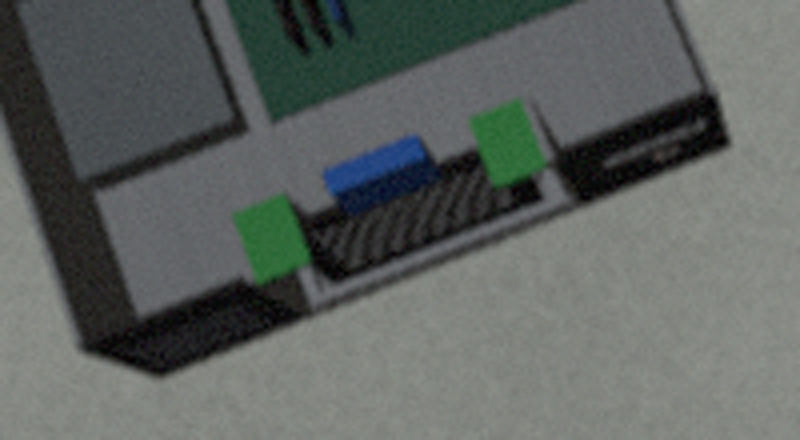

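View pics/scene5f.png

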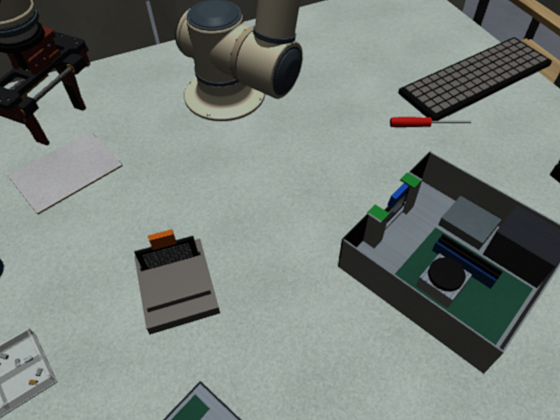

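The panel stands in the opening behind the lip and under the green tabs, with the blue tab at top crop (380,172). The orange panel is still in the stand at (161,240). Last, a numeric check of the tab position, then I'll hand in.

```bash
python3 - <<'E'
from m import *
from station import r
S={n:r.snapshot(n) for n in("scene","top")}
R0=Ro.from_euler("z",-PHI,degrees=True)
fs=face(S["scene"],(100,120,110),(130,255,255),(385,178,30,25)); ft=face(S["top"],(100,120,95),(130,255,255),(135,168,40,30))
X,e=tri(S["scene"],fs[0],S["top"],ft[0]); print("tri",(R0.apply(X-C)*1e3).round(1),e)
for n,f in(("scene",fs),("top",ft)):
    w=rect_world(S[n],f,.1195); print(n,(R0.apply([*(w[0]-C[:2]),0])*1e3).round(1),w[1],w[2])
f=face(S["scene"],(3,120,110),(22,255,255),(140,220,45,35));print("orange",rect_world(S["scene"],f,.118))
print("expected for 5.3deg: x",112*np.sin(np.radians(5.3)),"z",112*np.cos(np.radians(5.3)))
E
```

```text
tri [ 1.010e+01 -1.000e-01  1.102e+02] 0.000452295322437523
scene [10.2 -1.3  0. ] [11.  43.4] -67.72948
top [10. -0.  0.] [11.3 43.7] -67.16972
orange (array([ 0.45685235, -0.28455569]), array([12. , 43.5]), np.float32(82.96031))
expected for 5.3deg: x 10.345505794014898 z 111.52116619667319
```

The tab centre measures x=+10.1, y≈0, z=110 mm, against an expected 10.3, 0 and 111.5. The orange tab hasn't moved.

```bash
python3 -c "
from station import r
r.hand_in()"
```

```text
the job is handed in; nothing more can be done
```

The blue-tabbed panel is fitted in the front of the computer, and I handed the job in at about 26 s of the 48 s allowed. I gripped it by its tab and slid its foot into the channel at a 20° lean. I then swung it upright under the green tabs until it touched the floor and the stops, let go, and moved the arm clear.

**Last checks:**
- **Panel position:** the blue tab's top centre sits at x +10.1, y −0.1, z 110 mm from the channel floor. The expected values were 10.3, 0 and 111.5, which corresponds to a backward lean of about 5° (2 to 8° allowed).
- **Orange panel:** it is still in the stand and has not moved.
- **Forces:** the readings I took stayed under 9 N. I sampled them between moves rather than continuously.

**Disagreements:**
- While the panel was held, the camera showed its corners about 1 px (2 mm) from where the arm pose predicted. That is within the camera calibration, and the panel made no contact on the way in.
- The measured tab height is 1.3 mm low, also within calibration.

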